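Stack the nested empty totes on the stocked tote

ROBOT

A 6-joint arm with a two-finger parallel gripper is mounted at the origin on the work surface. World frame = base frame: x ahead of the robot, y to its left, z up, the work surface at z = 0. Lengths are in mm, angles in degrees, forces in N, time in s.
With the tool pointing down it reaches from about 300 to 850 mm from the base axis. Payload 4.2 kg.
Tool frame: the origin (TCP) lies midway between the tips of the shut fingers; the grasp point (between the pads) lies 19 mm behind it (env.tcp_to_grasp is the distance from the TCP to the grasp point, in mm); z points along the fingers, x is the direction in which the jaws open and shut, and the axes are right-handed (so a half turn about z gives the same grasp; the last joint's range is limited). The gripper opens to 91 mm and grips with 3 to 60 N. Pads are 32 mm wide; open, the fingers measure 118 mm over their backs; the gripper's body (76 mm by 178 mm) begins 60 mm behind the grasp point.
Start: joints at [-69.156, 18.312, 89.639, -0, 72.044, -1.146], TCP at [215.311, -533.183, 213.976] pointing down, gripper open.
Joint ranges: [-177.97, 177.97], [-48.28, 115.42], [12.27, 149.76], [-77.06, 257.06], [2.81, 150.46], [-146.56, 146.56]. Speed limits (degrees/s): [147.25, 147.25, 180, 180, 180, 180].

INTERFACE

Orientations are given as [roll, pitch, yaw] about the fixed x, y, z axes, in that order (R = Rz(yaw) Ry(pitch) Rx(roll)).
In Python, from workcell import env gives the robot as it stands.
- The arm moves only by the tool drive_tool, never from a script. Its argument "motion" is a list of rows, each a list of 2 entries, a list of its own where there are three numbers: the shift along the world's x, y, z in m, then the turn, a rotation vector about the world's x, y, z in rad. In form: [[[dx, dy, dz], [wx, wy, wz]], ...]. A call has exactly 10 rows; each row shifts and turns the commanded pose from where the row before left it; what a row does not reach is not made up. A row lasts 1/12 s, in which the tool goes at most 41.7 mm and 7.16 degrees, less where a joint would pass 70% of its speed; a pose out of reach is approached as far as the arm can. A call is refused whole if a number of a shift passes 0.0417 or a number of a turn 0.125, either way. A call with a gripper value outside its range is refused whole. "claw" is the opening, from 0 (shut) to 1 (fully open), set as the call begins (left out, the last holds). The fingers move at their own pace and stop on an object; "force" is the grip in N (left out, the last holds). Time passes only in rows, so rows that do not move let the fingers close, or fill a call up. It gives the time, the measured TCP pose, the force and the opening at its end, in the units of the state.
- env.state(): the state, without advancing time (a new reading comes with each control period).
- env.grab_frame(name): name is "side" or "top"; returns the picture (384x512x3 uint8, red, green, blue); there is no depth.
- env.camera_params(name): a dict with "fov_y" (degrees; the focal length in pixels is half the picture's height over the tangent of half this angle, whatever the lens; pixels are square), "cx", "cy" (the principal point, pixels), "pose" (4x4, takes a point from camera to world coordinates). Camera axes: x right, y down, z forward; pixel columns grow to the right and rows downward; lengths in mm; the calibration is good to about 2 mm. A picture is of the moment at which its call begins. camera_params takes no time and is no camera call.
- env.job_done(): hands the job in, once; it reports no verdict.
The state is a dict: "time_s": time; "qpos": joint angles; "qvel": joint speeds; "effort": joint torques, N m; "ee_pos": TCP position; "ee_rot": TCP orientation; "force": force on the tool from outside, world axes, zero at the start; "torque": the same for the moment, N m; "gripper_width": finger opening in mm.
Only numpy, scipy, OpenCV 4.12 (cv2) and the standard library are available. Lean on these libraries where they do the work, as an engineer would, in place of code of your own. Each camera call takes 0.05 s, during which the arm holds its last target.

TASK

Of the two empty totes nested in one another, put one on the stocked tote and the other on top of that, each turned end for end to the one below it, so that every tote stands fully seated on the shoulder of the one below instead of nesting into it. Set them down gently rather than dropping them; leave the stocked tote where it is with nothing pressing on its stock, and do not disturb the other things on the bench.

Things in the scene. Friction and masses are not known exactly. Their poses are not given: they have to be found in the camera images.
- tote_stock_mid (a point): STOCKED tote, open-topped, on the bench, a white box and a copper-coloured roll inside. All three totes are the same charcoal stack-nest shape: 184 mm long (own x), 130 wide (own y), 80 high, about 0.2 kg empty. Point: middle axis, 40 mm above the underside; own z up, own +x to the yellow end (rim bar yellow, with a blank white label; the other three bars charcoal).
- tote_low_mid (a point): EMPTY tote on the bench, lower one of the nested pair (both the same way round); same point and axes as on the stocked tote. Rim of each tote: upright bars 10 mm thick all round, outer faces at own x = +-92 and y = +-65 mm, both faces flat from the top edge to 26 mm below it, where inside a shoulder begins.
- tote_up_mid (a point): EMPTY tote, upper one of the nested pair; same shape, point and axes. It sits 29 mm higher than the lower one, its top edge 109 mm above the bench; its rim stands right on the lower one's rim (29 mm below its top edge). It lifts straight out, with 1.5 mm of play.
- tote_stock_shoulder (a point): Middle axis of the stocked tote at the height of its shoulder, 54 mm above its underside. The shoulder is 16 mm wide along the two ends, 4 mm along the sides, and leads in to a tapering tub. It has slots over the tote's own feet: one foot, 42 mm wide, at the middle of the yellow end, two, 20 mm wide, near the corners of the other end.
- tote_stock_yellow (a point): Middle of the top edge of the stocked tote's yellow rim bar (own x = +87 mm, 80 mm above its underside). A tote set in the same way round drops its feet into the slots and nests only 29 mm higher (or lies on the stock); turned end for end, yellow over charcoal, its feet stand on the shoulder: 54 mm higher, sunk 26 mm into the rim with about 4 mm play all round.
- tote_low_yellow (a point): Middle of the top edge of the lower empty tote's yellow rim bar (own x = +87 mm, 80 mm above its underside)
- tote_up_yellow (a point): Middle of the top edge of the upper empty tote's yellow rim bar (own x = +87 mm, 80 mm above its underside)
- stock_box_mid (a point): white stock box in the stocked tote, 62 x 50 x 42 mm high; its centre
- stock_roll_mid (a point): copper-coloured roll in the stocked tote, 40 mm diameter, 40 mm high; its centre
- spray_can_mid (a point): blue and yellow spray can with a white cap, upright, 56 mm diameter, 165 mm high; its centre; a bystander
- white_bottle_mid (a point): white bottle with a red cap, upright, 60 mm diameter, 150 mm high; its centre; a bystander
- tape_roll_mid (a point): white roll of packing tape lying flat, 104 mm outside diameter, 48 mm high; its centre; a bystander
- carton_left_mid (a point): brown carton, 150 (own x) x 110 (own y) x 90 mm high; its centre; a bystander
- carton_right_mid (a point): brown carton, 130 (own x) x 120 (own y) x 110 mm high; its centre; a bystander
- tape_dispenser_mid (a point): black desk tape dispenser with a tan roll, 150 (own x) x 60 (own y) x 84 mm high; its centre; a bystander
Things that resemble listed ones, but are neither listed nor needed, are in the scene too. Of the things that look like the part that bears stock_box_mid, the larger one is meant.

How it is judged (in metres and radians):
At the end, for the whole second after the job is handed in: The three totes stand as one upright stack (tilt under 0.05 rad), at rest and released: each empty one turned end for end to the one below, 54 mm (+-4) above it, within 9 mm sideways and 0.12 rad of square; the stocked tote moved under 30 mm, its stock still inside (((x of tote_up_mid in the frame of tote_stock_mid between -0.009 and 0.009 m and y of tote_up_mid in the frame of tote_stock_mid between -0.009 and 0.009 m and z of tote_up_mid in the frame of tote_stock_mid between 0.05 and 0.058 m and angle between the x axis of tote_up_mid and the x axis of tote_stock_mid, either way round below 0.12 rad and x of tote_up_yellow in the frame of tote_stock_mid below -0.06 m and x of tote_low_mid in the frame of tote_up_mid between -0.009 and 0.009 m and y of tote_low_mid in the frame of tote_up_mid between -0.009 and 0.009 m and z of tote_low_mid in the frame of tote_up_mid between 0.05 and 0.058 m and angle between the x axis of tote_low_mid and the x axis of tote_up_mid, either way round below 0.12 rad and x of tote_low_yellow in the frame of tote_up_mid below -0.06 m) or (x of tote_low_mid in the frame of tote_stock_mid between -0.009 and 0.009 m and y of tote_low_mid in the frame of tote_stock_mid between -0.009 and 0.009 m and z of tote_low_mid in the frame of tote_stock_mid between 0.05 and 0.058 m and angle between the x axis of tote_low_mid and the x axis of tote_stock_mid, either way round below 0.12 rad and x of tote_low_yellow in the frame of tote_stock_mid below -0.06 m and x of tote_up_mid in the frame of tote_low_mid between -0.009 and 0.009 m and y of tote_up_mid in the frame of tote_low_mid between -0.009 and 0.009 m and z of tote_up_mid in the frame of tote_low_mid between 0.05 and 0.058 m and angle between the x axis of tote_up_mid and the x axis of tote_low_mid, either way round below 0.12 rad and x of tote_up_yellow in the frame of tote_low_mid below -0.06 m)) and angle between each of tote_stock_mid, tote_low_mid, tote_up_mid's own z axis and vertical below 0.05 rad and linear speed of each of tote_stock, tote_low, tote_up below 0.02 m/s and contact force between the fingers and tote_stock below 0.3 N and contact force between the fingers and tote_low below 0.3 N and contact force between the fingers and tote_up below 0.3 N and distance of tote_stock_mid from where it was at the start of the episode below 0.03 m and horizontal distance between each of stock_box_mid, stock_roll_mid and tote_stock_mid below 0.075 m); the robot touches nothing.
It fails at once if a bystander is pushed more than 30 mm or knocked over (distance of any of spray_can_mid, white_bottle_mid, tape_roll_mid, carton_left_mid, carton_right_mid, tape_dispenser_mid from where it was at the start of the episode above 0.03 m or angle between any of spray_can_mid, white_bottle_mid, tape_roll_mid, carton_left_mid, carton_right_mid, tape_dispenser_mid's own z axis and vertical above 0.4 rad).
It fails at once if an empty tote presses on the stock (contact force between any of tote_low, tote_up and stock_box above 5 N or contact force between any of tote_low, tote_up and stock_roll above 5 N).
It fails at once if a tote is dropped onto the stack (moves faster than 0.6 m/s over it) ((horizontal distance between tote_low_mid and tote_stock_mid below 0.05 m and linear speed of tote_low above 0.6 m/s) or (horizontal distance between tote_up_mid and tote_stock_mid below 0.05 m and linear speed of tote_up above 0.6 m/s)).
It also fails if it takes over 72 s, if anything falls off the work surface, if the arm or the gripper's body presses on something with over 40 N, if the wrist force passes 120 N, or if a joint passes its speed limit or range.

## Working session

There is one attempt and no reset: what is moved stays moved. The work goes in short steps, Python scripts to look and compute and a tool call to move; the robot and the scene stay as the last step left them, time stands still between calls to the robot, and variables do not carry over. Pictures are saved under pics/ and viewed, and the job is handed in when it is done.

Besides the shell and the picture viewer there is one more tool, called after "Request:" by a JSON object that holds its "name" and its "arguments". drive_tool: Moves the arm, as the interface text tells. Its arguments: {"type":"object","properties":{"motion":{"type":"array","items":{"type":"array"}},"claw":{"type":"number"},"force":{"type":"number"}},"required":["motion"]}

```bash
ls; mkdir -p pics; python3 - <<'E'
from workcell import env
import cv2
for n in ("side","top"):
    cv2.imwrite(f"pics/{n}0.png",cv2.cvtColor(env.grab_frame(n),cv2.COLOR_RGB2BGR))
    print(n,env.camera_params(n))
print(env.state())
E
```

```text
pics
side {'fov_y': 52.5883407189423, 'cx': 260.54053878386867, 'cy': 191.94199026739963, 'pose': array([[-9.97551923e-01, -3.24915243e-02,  6.19230264e-02,
         4.38848451e+02],
       [-6.96351569e-02,  5.42727193e-01, -8.37017407e-01,
         1.10582742e+03],
       [-6.41133886e-03, -8.39280344e-01, -5.43661107e-01,
         8.12853985e+02],
       [ 0.00000000e+00,  0.00000000e+00,  0.00000000e+00,
         1.00000000e+00]])}
top {'fov_y': 52.79340165577546, 'cx': 264.526612521482, 'cy': 192.7239139501207, 'pose': array([[-2.03274595e-02, -9.97601379e-01,  6.61685906e-02,
         4.53596820e+02],
       [-9.99547785e-01,  1.88110765e-02, -2.34599422e-02,
         1.62468598e+01],
       [ 2.21589683e-02, -6.66155492e-02, -9.97532630e-01,
         1.17028455e+03],
       [ 0.00000000e+00,  0.00000000e+00,  0.00000000e+00,
         1.00000000e+00]])}
{'time_s': 0.1, 'qpos': array([-6.91551871e+01,  1.83461037e+01,  8.96993622e+01,  1.24133428e-03,
        7.20422462e+01, -1.14659533e+00]), 'qvel': array([ 0.03554283, -0.04038277, -0.2452031 ,  0.08470009, -0.01298209,
        0.03402291]), 'effort': array([-4.95288896e-04, -4.13332450e+01, -2.32509577e+01,  7.27612618e-02,
        4.22128011e-02, -5.13198972e-05]), 'ee_pos': array([ 215.16166431, -532.74777695,  213.22349645]), 'ee_rot': array([-1.79997065e+02,  8.76709376e-02, -6.80089731e+01]), 'force': array([ 0.52253235, -0.92031613,  0.12704602]), 'torque': array([-0.00725331, -0.01837074, -0.01950172]), 'gripper_width': 91.13682020907129}
```

View pics/side0.png

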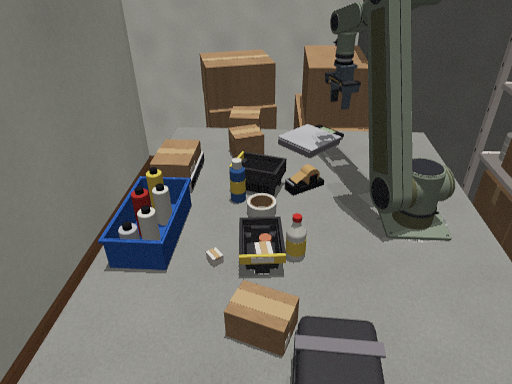

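View pics/top0.png

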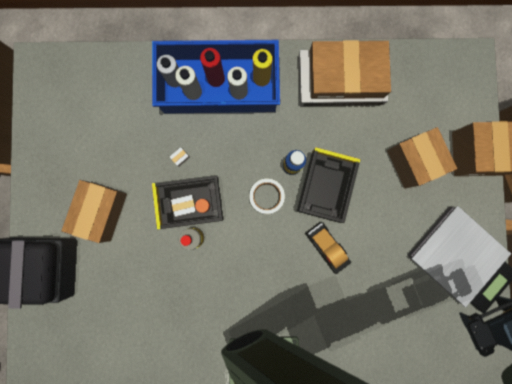

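```bash
cat > h.py <<'E'
import numpy as np, cv2
from workcell import env
def K(n):
    p=env.camera_params(n); f=192/np.tan(np.radians(p['fov_y']/2)); return f,p['cx'],p['cy'],np.array(p['pose'])
def ray(n,uv,z):
    f,cx,cy,P=K(n); uv=np.atleast_2d(np.asarray(uv,float))
    d=np.c_[(uv[:,0]-cx)/f,(uv[:,1]-cy)/f,np.ones(len(uv))]@P[:3,:3].T
    o=P[:3,3]; return o+d*((z-o[2])/d[:,2])[:,None]
def proj(n,X):
    f,cx,cy,P=K(n); c=(np.atleast_2d(X)-P[:3,3])@P[:3,:3]; return np.c_[f*c[:,0]/c[:,2]+cx,f*c[:,1]/c[:,2]+cy]
def save(n,name,box=None,s=1):
    im=cv2.cvtColor(env.grab_frame(n),cv2.COLOR_RGB2BGR); full=im.copy()
    if box: x0,y0,x1,y1=box; im=im[y0:y1,x0:x1]
    cv2.imwrite(f"pics/{name}.png",cv2.resize(im,None,fx=s,fy=s,interpolation=cv2.INTER_CUBIC)); return full
E
python3 - <<'E'
from h import *
t=save("top","topc",(140,130,380,290),3); s=save("side","sidec",(180,140,340,290),4)
for n,im in (("top",t),("side",s)):
    hsv=cv2.cvtColor(im,cv2.COLOR_BGR2HSV)
    m=cv2.inRange(hsv,(22,140,90),(35,255,255))
    k,l,st,c=cv2.connectedComponentsWithStats(m)
    for i in range(1,k):
        if st[i,4]>12:
            pts=np.argwhere(l==i)[:,::-1].astype(np.float32); print(n,st[i],c[i],cv2.minAreaRect(pts))
E
```

```text
top [253  49  20  20 249] [262.24497992  59.12851406] ((262.5, 58.5), (19.0, 19.0), 90.0)
top [315 148  45  14 198] [336.85858586 154.94949495] ((336.8544921875, 155.0497283935547), (45.86163330078125, 4.492336750030518), 14.826478958129883)
top [152 183   9  46 197] [156.12182741 205.55329949] ((156.1646270751953, 205.48171997070312), (45.387359619140625, 4.417261123657227), 83.6598129272461)
side [237 151   7   8  30] [241.         154.66666667] ((240.0, 154.5), (7.0, 6.0), 90.0)
side [146 169  17  39 260] [153.19230769 181.81538462] ((155.90541076660156, 187.93243408203125), (36.98977279663086, 15.617903709411621), 80.53767395019531)
side [230 180  15  14 154] [237.25324675 187.22727273] ((237.0, 186.5), (13.0, 14.0), 90.0)
side [286 240  20  16 237] [295.17299578 248.38818565] ((295.5, 247.5), (15.0, 19.0), 90.0)
side [239 253  47  11 279] [262.32616487 257.5483871 ] ((262.0, 258.0), (9.290101051330566, 46.215309143066406), 88.31531524658203)
```

View pics/topc.png

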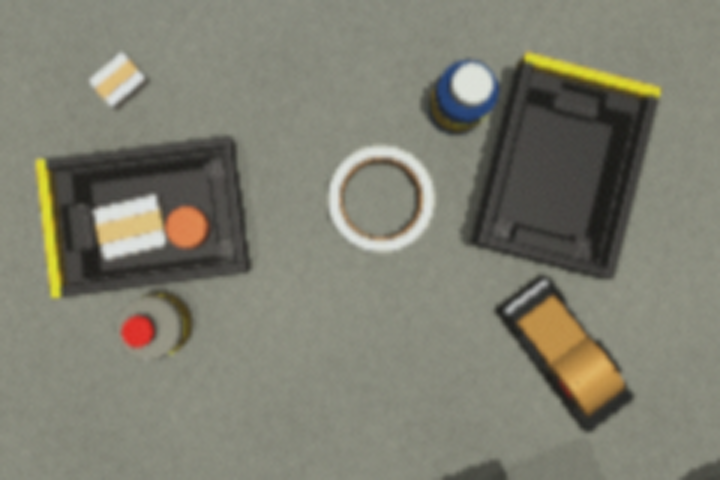

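View pics/sidec.png

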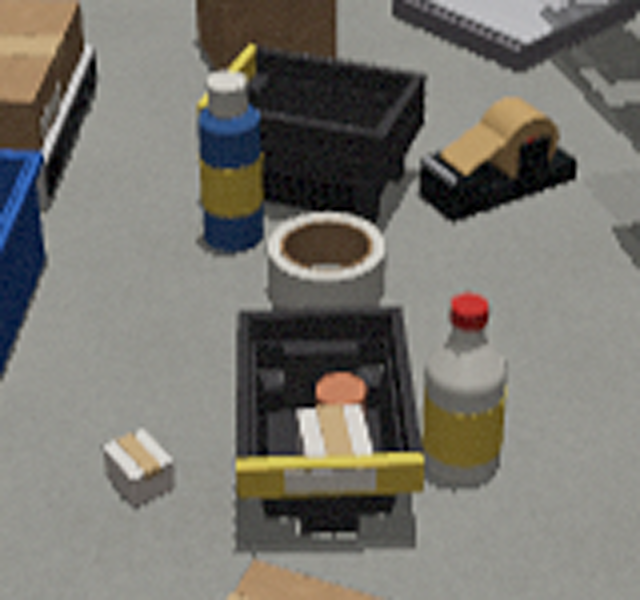

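```bash
cat > m.py <<'E'
from h import *
def prof(im,n,z,c,yaw,L=(-110,110),W=(-80,80),step=1.0):
    # rectified patch at plane z, own frame; rows y(+W..), cols x
    xs=np.arange(L[0],L[1]+.1,step); ys=np.arange(W[0],W[1]+.1,step)
    X,Y=np.meshgrid(xs,ys); a=np.radians(yaw)
    P=np.stack([c[0]+X*np.cos(a)-Y*np.sin(a),c[1]+X*np.sin(a)+Y*np.cos(a),np.full(X.shape,z)],-1)
    uv=proj(n,P.reshape(-1,3)).reshape(X.shape+(2,)).astype(np.float32)
    return cv2.remap(im,uv[...,0],uv[...,1],cv2.INTER_CUBIC)
E
python3 - <<'E'
from m import *
im=cv2.cvtColor(env.grab_frame("top"),cv2.COLOR_RGB2BGR); cv2.imwrite("pics/top_raw.png",im)
hsv=cv2.cvtColor(im,cv2.COLOR_BGR2HSV); m=cv2.inRange(hsv,(22,120,70),(35,255,255))
for name,z,box in (("pair",109,(310,143,365,167)),("stock",80,(148,178,166,235))):
    x0,y0,x1,y1=box; pts=np.argwhere(m[y0:y1,x0:x1])[:,::-1]+[x0,y0]
    w=ray("top",pts,z)[:,:2].astype(np.float32); r=cv2.minAreaRect(w)
    vx,vy,cx,cy=cv2.fitLine(w,cv2.DIST_L2,0,.01,.01).ravel()
    print(name,r,np.degrees(np.arctan2(vy,vx)),cx,cy)
E
```

```text
pair ((624.77001953125, -211.15524291992188), (130.22633361816406, 15.050725936889648), 73.99117279052734) 73.94417 624.79047 -211.96259
stock ((496.18682861328125, 293.9263610839844), (128.21759033203125, 15.4903564453125), 6.4480719566345215) 6.6303 495.30136 294.08624
```

```bash
python3 - <<'E'
from m import *
im=cv2.imread("pics/top_raw.png")
a=prof(im,"top",109,(541.2,-187.5),-16); b=prof(im,"top",80,(505.8,207.6),96.5)
cv2.imwrite("pics/rect.png",cv2.resize(np.vstack([a,b]),None,fx=1.8,fy=1.8))
for nm,p in (("pair",a),("stock",b)):
    ye=(p[...,2].astype(float)+p[...,1])/2-p[...,0]
    g=p.astype(float).mean(2)
    yp=ye[30:130,:].mean(0); print(nm,"yellow x",[(i-110,int(yp[i])) for i in range(184,210,1)])
    print(" x- end",[(i-110,int(g[30:130,i].mean())) for i in range(6,36,2)])
    print(" y- ",[(i-80,int(g[i,40:180].mean())) for i in range(4,32,2)])
    print(" y+ ",[(i-80,int(g[i,40:180].mean())) for i in range(128,158,2)])
    yy=ye[:,190:202].mean(1); print(" yel y-",[(i-80,int(yy[i])) for i in range(6,24)]," y+",[(i-80,int(yy[i])) for i in range(136,156)])
E
```

```text
pair yellow x [(74, 4), (75, 6), (76, 8), (77, 11), (78, 17), (79, 25), (80, 36), (81, 51), (82, 68), (83, 89), (84, 110), (85, 130), (86, 146), (87, 158), (88, 163), (89, 164), (90, 160), (91, 151), (92, 135), (93, 114), (94, 88), (95, 62), (96, 40), (97, 25), (98, 17), (99, 13)]
 x- end [(-104, 123), (-102, 126), (-100, 129), (-98, 130), (-96, 125), (-94, 108), (-92, 79), (-90, 57), (-88, 57), (-86, 65), (-84, 65), (-82, 62), (-80, 60), (-78, 62), (-76, 67)]
 y-  [(-76, 132), (-74, 133), (-72, 133), (-70, 131), (-68, 123), (-66, 102), (-64, 77), (-62, 64), (-60, 63), (-58, 59), (-56, 45), (-54, 33), (-52, 31), (-50, 38)]
 y+  [(48, 66), (50, 63), (52, 56), (54, 53), (56, 58), (58, 64), (60, 67), (62, 61), (64, 46), (66, 36), (68, 36), (70, 47), (72, 61), (74, 69), (76, 73)]
 yel y- [(-74, 12), (-73, 12), (-72, 12), (-71, 12), (-70, 13), (-69, 16), (-68, 22), (-67, 33), (-66, 49), (-65, 66), (-64, 80), (-63, 89), (-62, 92), (-61, 92), (-60, 91), (-59, 91), (-58, 93), (-57, 97)]  y+ [(56, 96), (57, 92), (58, 90), (59, 89), (60, 86), (61, 86), (62, 83), (63, 75), (64, 63), (65, 48), (
[... 603 characters left out ...]
), (-70, 130), (-68, 125), (-66, 112), (-64, 92), (-62, 76), (-60, 69), (-58, 66), (-56, 57), (-54, 49), (-52, 50), (-50, 53)]
 y+  [(48, 46), (50, 42), (52, 47), (54, 52), (56, 58), (58, 64), (60, 67), (62, 68), (64, 75), (66, 95), (68, 115), (70, 123), (72, 123), (74, 121), (76, 121)]
 yel y- [(-74, 12), (-73, 12), (-72, 12), (-71, 11), (-70, 11), (-69, 14), (-68, 16), (-67, 23), (-66, 36), (-65, 50), (-64, 65), (-63, 78), (-62, 84), (-61, 89), (-60, 92), (-59, 92), (-58, 92), (-57, 94)]  y+ [(56, 104), (57, 99), (58, 95), (59, 93), (60, 91), (61, 89), (62, 87), (63, 82), (64, 70), (65, 57), (66, 42), (67, 29), (68, 22), (69, 17), (70, 13), (71, 13), (72, 13), (73, 12), (74, 13), (75, 13)]
```

View pics/rect.png

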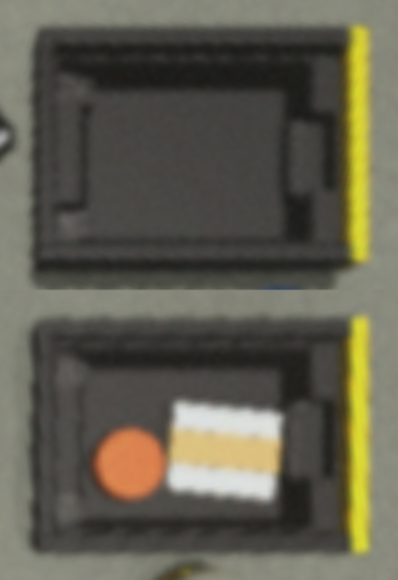

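```bash
python3 - <<'E'
from m import *
def loc(c,yaw,p):
    a=np.radians(yaw); d=np.array(p)[:2]-c; return np.array([d[0]*np.cos(a)+d[1]*np.sin(a),-d[0]*np.sin(a)+d[1]*np.cos(a)])
im=cv2.imread("pics/top_raw.png"); hsv=cv2.cvtColor(im,cv2.COLOR_BGR2HSV)
m=cv2.inRange(hsv[225:255,170:210],(0,150,80),(6,255,255)); mm=cv2.moments(m,True); u=(mm['m10']/mm['m00']+170,mm['m01']/mm['m00']+225)
p=ray("top",u,148)[0]; print("bottle",u,p,loc((505.3,208.2),96.5,p))
uc=(140+473/3,130+82/3); p=ray("top",uc,165)[0]; print("can",p,loc((541.7,-187.8),-16,p))
for q in ((140+498/3,130+305/3),(140+545/3,130+277/3)):
    p=ray("top",q,35)[0]; print("disp",p,loc((541.7,-187.8),-16,p))
a=np.radians(-16)
for nm,c,y in (("pick -y",(541.7,-187.8),-16),("place1",(505.3,208.2),-83.5),("place2",(505.3,208.2),96.5)):
    a=np.radians(y); print(nm,c[0]+60*np.sin(a),c[1]-60*np.cos(a))
E
```

```text
bottle (185.58333333333334, 240.03571428571428) [401.28468976 201.2554778  148.        ] [  4.87498559 104.13282704]
can [611.76877475 -96.32765122 165.        ] [ 42.1412329  107.24243692]
disp [ 412.30530116 -129.62560743   35.        ] [-140.41720339   20.25480262]
disp [ 438.60975661 -176.49380279   35.        ] [-102.2131125   -17.54730779]
pick -y 525.1617586509801 -245.47570175629915
place1 445.6856886594048 201.4078071739256
place2 564.9143113405953 214.9921928260744
```

Request:
{"name": "drive_tool", "arguments": {"motion": [[[0.018,0.027,0],[0,0,0.091]],[[0.018,0.027,0],[0,0,0.091]],[[0.018,0.027,0],[0,0,0.091]],[[0.018,0.027,0],[0,0,0.091]],[[0.018,0.027,0],[0,0,0.091]],[[0.018,0.027,0],[0,0,0.091]],[[0.018,0.027,0],[0,0,0.091]],[[0.018,0.027,0],[0,0,0.091]],[[0.018,0.027,0],[0,0,0.091]],[[0.018,0.027,0],[0,0,0.091]]], "claw": 0.45}}

```text
time_s: 1.08
ee_pos: [395.9, -261.7, 214.1]
ee_rot: [180.0, -0.0, -15.6]
force: [1.4, -0.2, -0.3]
gripper_width: 41.0
```

Request:
{"name": "drive_tool", "arguments": {"motion": [[[0.008,0.012,-0.008],[0,0,0]],[[0.008,0.012,-0.008],[0,0,0]],[[0.008,0.012,-0.008],[0,0,0]],[[0.008,0.012,-0.008],[0,0,0]],[[0.008,0.012,-0.008],[0,0,0]],[[0.008,0.012,-0.008],[0,0,0]],[[0.008,0.012,-0.008],[0,0,0]],[[0.007,0.0155,-0.008],[0,0,0]],[[0,0,0],[0,0,0]],[[0,0,0],[0,0,0]]]}}

```text
time_s: 1.92
ee_pos: [458.1, -163.3, 149.6]
ee_rot: [180.0, 0.1, -15.8]
force: [0.2, -0.6, -0.5]
gripper_width: 40.8
```

```bash
python3 - <<'E'
from h import *
t=save("top","t1",(260,120,400,290),4)
E
```

```text
(no output)
```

View pics/t1.png

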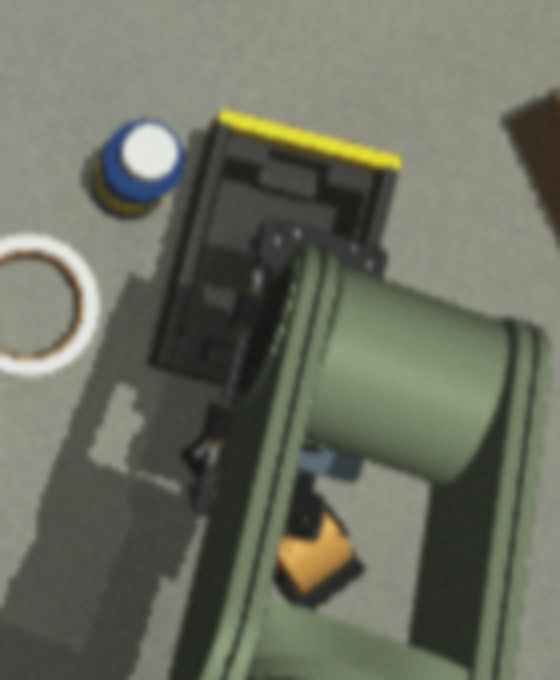

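The arm covers the charcoal bar, but the gripper straddles that end (crop ~(250,370)) and is square to the tote. Descending.

Request:
{"name": "drive_tool", "arguments": {"motion": [[[0,0,-0.008],[0,0,0]],[[0,0,-0.008],[0,0,0]],[[0,0,-0.008],[0,0,0]],[[0,0,-0.008],[0,0,0]],[[0,0,-0.008],[0,0,0]],[[0,0,-0.008],[0,0,0]],[[0,0,-0.006],[0,0,0]],[[0,0,-0.005],[0,0,0]],[[0,0,-0.003],[0,0,0]],[[0,0,-0.001],[0,0,0]]]}}

```text
time_s: 2.8
ee_pos: [458.1, -163.6, 86.4]
ee_rot: [-180.0, 0.0, -15.9]
force: [0.2, -0.1, -0.2]
gripper_width: 41.0
```

Request:
{"name": "drive_tool", "arguments": {"motion": [[[0,0,0],[0,0,0]],[[0,0,0],[0,0,0]],[[0,0,0],[0,0,0]],[[0,0,0],[0,0,0]],[[0,0,0],[0,0,0]],[[0,0,0],[0,0,0]],[[0,0,0],[0,0,0]],[[0,0,0],[0,0,0]],[[0,0,0],[0,0,0]],[[0,0,0],[0,0,0]]], "claw": 0, "force": 45}}

```text
time_s: 3.63
ee_pos: [458.6, -163.8, 87.3]
ee_rot: [180.0, -0.0, -15.9]
force: [-0.5, -0.3, 3.0]
gripper_width: 9.7
```

Request:
{"name": "drive_tool", "arguments": {"motion": [[[0,0,0.002],[0,0,0]],[[0,0,0.004],[0,0,0]],[[0,0,0.004],[0,0,0]],[[0,0,0.005],[0,0,0]],[[0,0,0.005],[0,0,0]],[[0,0,0.005],[0,0,0]],[[0,0,0.005],[0,0,0]],[[0,0,0.005],[0,0,0]],[[0,0,0.005],[0,0,0]],[[0,0,0],[0,0,0]]]}}

```text
time_s: 4.47
ee_pos: [459.0, -163.9, 128.2]
ee_rot: [180.0, -0.1, -15.9]
force: [0.3, -0.2, -2.2]
gripper_width: 9.7
```

```bash
python3 - <<'E'
from h import *
t=save("top","t2",(260,120,400,290),3); t=save("side","s2",(180,100,340,250),4)
E
```

```text
(no output)
```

View pics/s2.png

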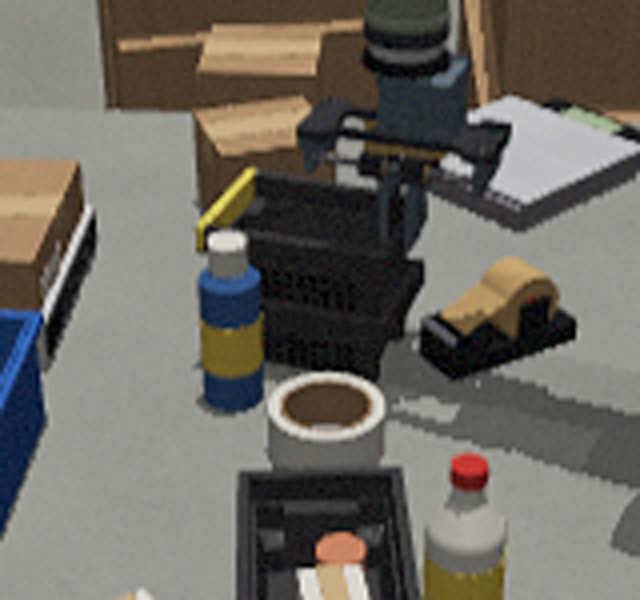

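The side view shows the upper tote lifted and level, with the lower one still on the bench. The −2.2 N reading matches one tote.

Request:
{"name": "drive_tool", "arguments": {"motion": [[[0,0,0.006],[0,0,0]],[[0,0,0.012],[0,0,0]],[[0,0,0.015],[0,0,0]],[[0,0,0.015],[0,0,0]],[[0,0,0.015],[0,0,0]],[[0,0,0.015],[0,0,0]],[[0,0,0.015],[0,0,0]],[[0,0,0.015],[0,0,0]],[[0,0,0.01],[0,0,0]],[[0,0,0.004],[0,0,0]]]}}

```text
time_s: 5.4
ee_pos: [458.9, -163.9, 250.6]
ee_rot: [180.0, -0.2, -15.9]
force: [1.2, -0.5, -2.1]
gripper_width: 9.5
```

Request:
{"name": "drive_tool", "arguments": {"motion": [[[0.0018,0.01,0],[0,0,-0.03]],[[0.0018,0.018,0],[0,0,-0.05]],[[0.0018,0.025,0],[0,0,-0.06]],[[0.0018,0.025,0],[0,0,-0.06]],[[0.0018,0.025,0],[0,0,-0.06]],[[0.0018,0.025,0],[0,0,-0.06]],[[0.0018,0.025,0],[0,0,-0.06]],[[0.0018,0.025,0],[0,0,-0.06]],[[0.0018,0.025,0],[0,0,-0.06]],[[0.0018,0.025,0],[0,0,-0.06]]]}}

```text
time_s: 6.23
ee_pos: [475.8, 65.6, 248.3]
ee_rot: [180.0, 0.1, -48.1]
force: [1.4, -0.5, -2.4]
gripper_width: 9.8
```

Request:
{"name": "drive_tool", "arguments": {"motion": [[[0.0018,0.025,0],[0,0,-0.07]],[[0.0018,0.025,0],[0,0,-0.07]],[[0.0018,0.025,0],[0,0,-0.07]],[[0.0018,0.025,0],[0,0,-0.07]],[[0.0018,0.025,0],[0,0,-0.07]],[[0.0018,0.025,0],[0,0,-0.07]],[[0.0018,0.025,0],[0,0,-0.06]],[[0.0018,0.02,0],[0,0,-0.06]],[[0.0018,0.013,0],[0,0,-0.05]],[[0.0018,0.006,0],[0,0,-0.03]]]}}

```text
time_s: 7.07
ee_pos: [494.1, 280.5, 248.0]
ee_rot: [179.9, 0.1, -83.5]
force: [-0.0, -0.0, -2.2]
gripper_width: 9.5
```

Request:
{"name": "drive_tool", "arguments": {"motion": [[[0,0,-0.002],[0,0,0]],[[0,0,-0.004],[0,0,0]],[[0,0,-0.006],[0,0,0]],[[0,0,-0.006],[0,0,0]],[[0,0,-0.006],[0,0,0]],[[0,0,-0.006],[0,0,0]],[[0,0,-0.006],[0,0,0]],[[0,0,-0.004],[0,0,0]],[[0,0,0],[0,0,0]],[[0,0,0],[0,0,0]]]}}

```text
time_s: 7.9
ee_pos: [494.3, 278.2, 208.8]
ee_rot: [180.0, -0.0, -83.5]
force: [0.3, 0.0, -2.3]
gripper_width: 10.0
```

```bash
python3 - <<'E'
from h import *
print(env.state()['ee_pos'],env.state()['ee_rot'])
t=save("top","t3",(120,130,280,260),4); t=save("side","s3",(180,100,340,290),4)
E
```

```text
[494.27000083 278.24703299 208.75297555] [ 1.79979152e+02 -1.36350117e-02 -8.34825338e+01]
```

View pics/s3.png

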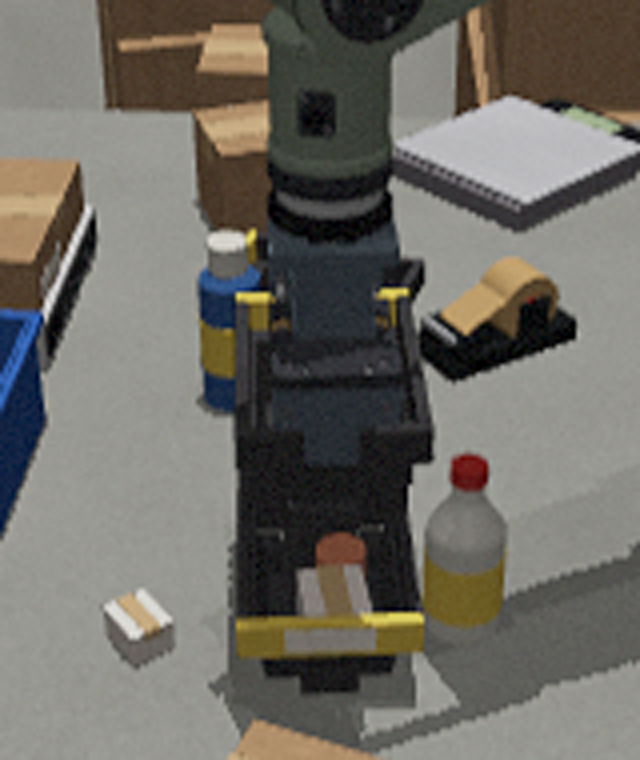

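View pics/t3.png

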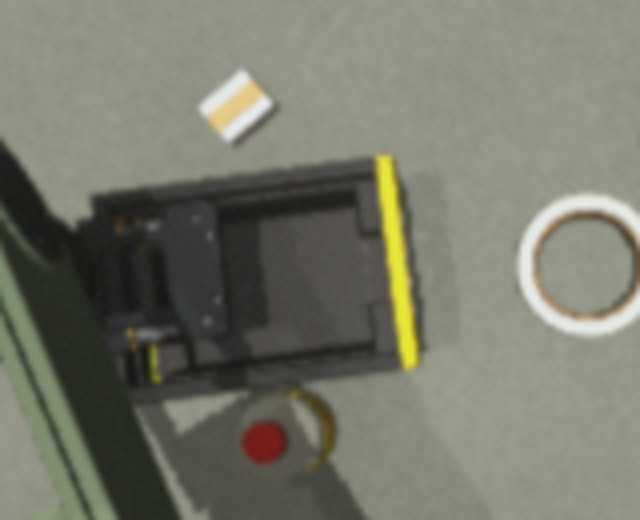

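```bash
cat >> m.py <<'E'
def ybar(im,z,box):
    hsv=cv2.cvtColor(im,cv2.COLOR_BGR2HSV); m=cv2.inRange(hsv,(22,120,70),(35,255,255)); x0,y0,x1,y1=box
    pts=np.argwhere(m[y0:y1,x0:x1])[:,::-1]+[x0,y0]; w=ray("top",pts,z)[:,:2].astype(np.float32)
    vx,vy,cx,cy=cv2.fitLine(w,cv2.DIST_L2,0,.01,.01).ravel()
    return cv2.minAreaRect(w),np.degrees(np.arctan2(vy,vx)),cx,cy
def edges(p,L0,W0):
    ye=(p[...,2].astype(float)+p[...,1])/2-p[...,0]
    def cross(v,x,up): # half level crossing subpixel
        lo,hi=np.percentile(v,5),v.max(); h=(lo+hi)/2; idx=np.where(v>h)[0]; i=idx[-1] if up else idx[0]
        j=i+1 if up else i-1
        return x[i]+(x[j]-x[i])*(v[i]-h)/(v[i]-v[j])
    c0=-L0
    yp=ye[-W0+ -50:-W0+50].mean(0)[c0+60:]; xs=np.arange(60,60+len(yp))
    outer=cross(yp,xs,True); pk=int(round(outer))-5-L0
    yy=ye[:,pk-2:pk+3].mean(1); ys=np.arange(len(yy))+W0
    return outer,cross(yy,ys,False),cross(yy,ys,True)
E
python3 - <<'E'
from m import *
im=cv2.imread("pics/top_raw.png")
print(edges(prof(im,"top",109,(541.7,-187.8),-16),-110,-80),edges(prof(im,"top",80,(505.3,208.2),96.5),-110,-80))
im=cv2.cvtColor(env.grab_frame("top"),cv2.COLOR_RGB2BGR)
print(ybar(im,230.5,(205,160,240,230)))
c=(494.27+9.85,278.25-86.4); print(c,edges(prof(im,"top",230.5,c,-83.5),-110,-80))
E
```

```text
(np.float64(93.59383926871072), np.float64(-65.33032490974729), np.float64(64.767578125)) (np.float64(93.66222184474266), np.float64(-65.26704545454545), np.float64(64.9265873015873))
(((512.843017578125, 105.47455596923828), (128.40658569335938, 13.476482391357422), 6.867911338806152), np.float32(6.735206), np.float32(512.20734), np.float32(105.56678))
(504.12, 191.85) (np.float64(91.96333679679383), np.float64(-65.62121212121212), np.float64(64.0814332247557))
```

Request:
{"name": "drive_tool", "arguments": {"motion": [[[0.0008,0.005,-0.002],[0,0,0]],[[0.001,0.005,-0.004],[0,0,0]],[[0,0.0056,-0.008],[0,0,0]],[[0,0,-0.01],[0,0,0]],[[0,0,-0.01],[0,0,0]],[[0,0,-0.01],[0,0,0]],[[0,0,-0.008],[0,0,0]],[[0,0,-0.006],[0,0,0]],[[0,0,-0.004],[0,0,0]],[[0,0,0],[0,0,0]]]}}

```text
time_s: 8.88
ee_pos: [495.7, 293.5, 145.9]
ee_rot: [179.9, -0.1, -83.5]
force: [-0.6, 0.2, -1.7]
gripper_width: 9.8
```

```bash
python3 - <<'E'
from m import *
s=env.state(); print(s['ee_pos'],s['ee_rot'])
im=save("top","t4",(120,130,280,260),4); save("side","s4",(180,140,340,290),4)
p=s['ee_pos']; c=(p[0]+9.85,p[1]-86.4); print(ybar(im,p[2]+21.7,(205,160,240,230)),c,edges(prof(im,"top",p[2]+21.7,c,-83.5),-110,-80))
E
```

```text
[495.68566673 293.51899383 145.87668231] [ 1.79899872e+02 -5.02000629e-02 -8.34912589e+01]
(((513.28662109375, 120.10002136230469), (128.48486328125, 14.055731773376465), 6.7374958992004395), np.float32(6.641477), np.float32(513.366), np.float32(120.46314)) (np.float64(505.53566673168444), np.float64(207.11899383466093)) (np.float64(92.14309129650877), np.float64(-66.07645259938838), np.float64(63.796875))
```

View pics/s4.png

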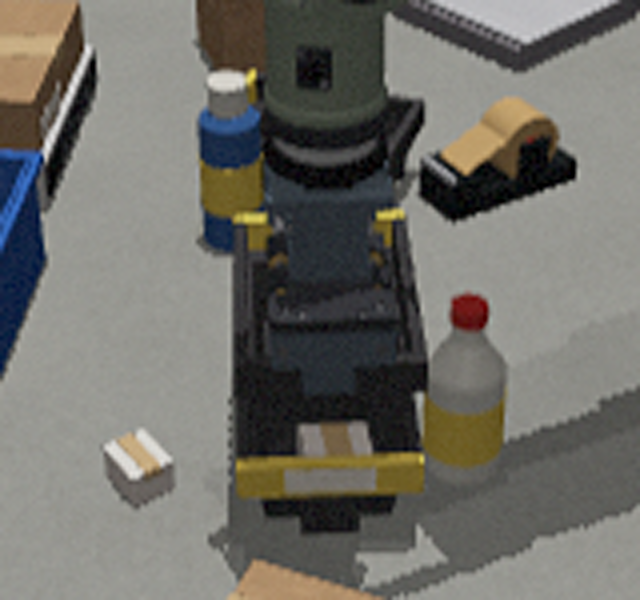

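Estimated offset from the stocked tote is under 1 mm in both directions. Lowering slowly.

Request:
{"name": "drive_tool", "arguments": {"motion": [[[0.0005,0,-0.003],[0,0,0]],[[0,0,-0.003],[0,0,0]],[[0,0,-0.003],[0,0,0]],[[0,0,-0.003],[0,0,0]],[[0,0,-0.003],[0,0,0]],[[0,0,-0.003],[0,0,0]],[[0,0,-0.003],[0,0,0]],[[0,0,-0.003],[0,0,0]],[[0,0,-0.003],[0,0,0]],[[0,0,0],[0,0,0]]]}}

```text
time_s: 9.82
ee_pos: [496.2, 293.7, 119.1]
ee_rot: [179.9, -0.0, -83.5]
force: [-0.1, 0.0, -2.8]
gripper_width: 9.7
```

Request:
{"name": "drive_tool", "arguments": {"motion": [[[0,0,-0.001],[0,0,0]],[[0,0,-0.001],[0,0,0]],[[0,0,-0.001],[0,0,0]],[[0,0,-0.001],[0,0,0]],[[0,0,-0.001],[0,0,0]],[[0,0,-0.0005],[0,0,0]],[[0,0,-0.0005],[0,0,0]],[[0,0,0],[0,0,0]],[[0,0,0],[0,0,0]],[[0,0,0],[0,0,0]]]}}

```text
time_s: 10.65
ee_pos: [496.6, 293.9, 114.0]
ee_rot: [-180.0, -0.0, -83.5]
force: [0.1, 0.7, -3.0]
gripper_width: 9.5
```

Request:
{"name": "drive_tool", "arguments": {"motion": [[[0,0,-0.0005],[0,0,0]],[[0,0,-0.0005],[0,0,0]],[[0,0,-0.0005],[0,0,0]],[[0,0,-0.0005],[0,0,0]],[[0,0,0],[0,0,0]],[[0,0,0],[0,0,0]],[[0,0,0],[0,0,0]],[[0,0,0],[0,0,0]],[[0,0,0],[0,0,0]],[[0,0,0],[0,0,0]]]}}

```text
time_s: 11.48
ee_pos: [496.7, 294.1, 112.3]
ee_rot: [-180.0, 0.0, -83.5]
force: [-0.9, 1.3, 1.6]
gripper_width: 9.9
```

The force has gone from −3 to +1.6 N at z = 112.3, which is the predicted seat height. Releasing.

Request:
{"name": "drive_tool", "arguments": {"motion": [[[0,0,-0.0005],[0,0,0]],[[0,0,0],[0,0,0]],[[0,0,0],[0,0,0]],[[0,0,0],[0,0,0]],[[0,0,0],[0,0,0]],[[0,0,0],[0,0,0]],[[0,0,0.003],[0,0,0]],[[0,0,0.006],[0,0,0]],[[0,0,0.012],[0,0,0]],[[0,0,0.015],[0,0,0]]], "claw": 0.4}}

```text
time_s: 12.32
ee_pos: [496.1, 293.6, 147.5]
ee_rot: [179.9, -0.0, -83.5]
force: [0.4, -0.7, 0.2]
gripper_width: 36.5
```

Request:
{"name": "drive_tool", "arguments": {"motion": [[[0,0,0.015],[0,0,0]],[[0,0,0.015],[0,0,0]],[[0,0,0.015],[0,0,0]],[[0,0,0.015],[0,0,0]],[[0,0,0.015],[0,0,0]],[[0,0,0.01],[0,0,0]],[[0,0,0.01],[0,0,0]],[[0,0,0.005],[0,0,0]],[[0,0,0],[0,0,0]],[[0,0,0],[0,0,0]]]}}

```text
time_s: 13.15
ee_pos: [496.5, 293.8, 247.2]
ee_rot: [180.0, -0.0, -83.5]
force: [-0.3, -0.2, -0.4]
gripper_width: 36.3
```

```bash
python3 - <<'E'
from m import *
im=save("top","t5",(120,130,280,260),4); save("side","s5",(180,140,340,290),4)
print(ybar(im,134,(205,160,240,230)),edges(prof(im,"top",134,(505.3,208.2),-83.5),-110,-80))
E
```

```text
(((515.06201171875, 120.70531463623047), (127.87320709228516, 14.799398422241211), 7.147480487823486), np.float32(6.470033), np.float32(515.1216), np.float32(121.15847)) (np.float64(92.76489396146997), np.float64(-64.81958762886597), np.float64(64.75099601593625))
```

View pics/s5.png

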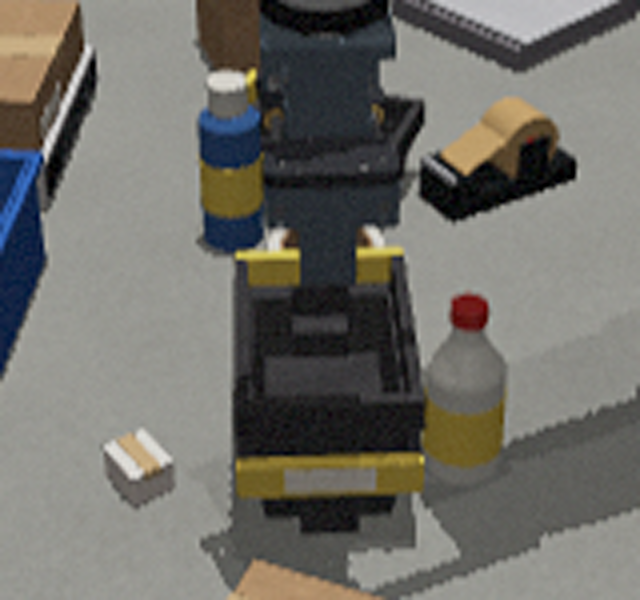

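Tote 1 is seated level with its yellow end over the charcoal end, about 1 mm off centre. Now measuring the remaining tote.

```bash
python3 - <<'E'
from m import *
im=save("top","t6",(260,120,400,290),4)
print(ybar(im,80,(300,130,370,175)),edges(prof(im,"top",80,(541.7,-187.8),-16),-110,-80))
p=prof(im,"top",80,(541.7,-187.8),-16).astype(float).mean(2)
print([(i-110,int(p[30:130,i].mean())) for i in range(8,26,2)],[(i-80,int(p[i,40:180].mean())) for i in range(6,28,2)])
E
```

```text
(((624.4280395507812, -210.8993682861328), (128.1920166015625, 15.14463996887207), 74.17973327636719), np.float32(74.29575), np.float32(624.6365), np.float32(-211.15869)) (np.float64(93.19361502347418), np.float64(-64.73207547169811), np.float64(65.05533596837945))
[(-102, 135), (-100, 139), (-98, 140), (-96, 135), (-94, 120), (-92, 94), (-90, 73), (-88, 70), (-86, 72)] [(-74, 143), (-72, 143), (-70, 142), (-68, 135), (-66, 115), (-64, 88), (-62, 72), (-60, 69), (-58, 65), (-56, 52), (-54, 38)]
```

View pics/t6.png

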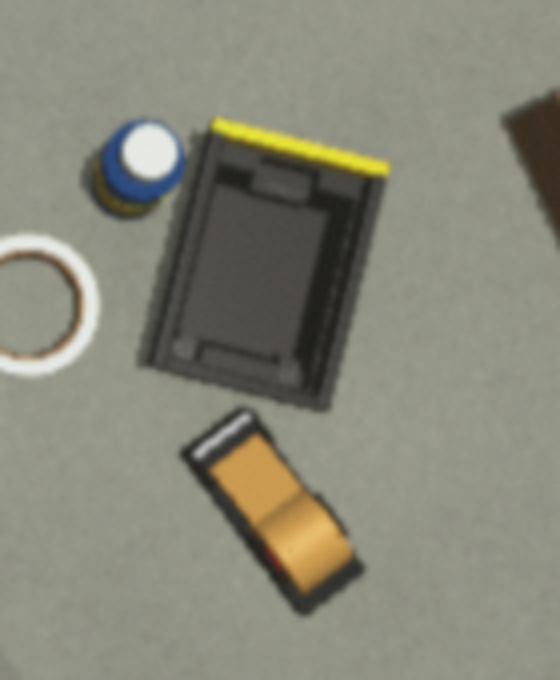

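Request:
{"name": "drive_tool", "arguments": {"motion": [[[0.0014,-0.027,0],[0,0,-0.0195]],[[0.0014,-0.027,0],[0,0,-0.0195]],[[0.0014,-0.027,0],[0,0,-0.0195]],[[0.0014,-0.027,0],[0,0,-0.0195]],[[0.0014,-0.027,0],[0,0,-0.0195]],[[0.0014,-0.027,0],[0,0,-0.0195]],[[0.0014,-0.027,0],[0,0,-0.0195]],[[0.0014,-0.027,0],[0,0,-0.0195]],[[0.0014,-0.027,0],[0,0,-0.0195]],[[0.0014,-0.027,0],[0,0,-0.0195]]], "claw": 0.45}}

```text
time_s: 14.13
ee_pos: [510.2, 22.6, 246.9]
ee_rot: [179.9, -0.0, -94.7]
force: [0.2, -0.4, 0.2]
gripper_width: 41.0
```

Request:
{"name": "drive_tool", "arguments": {"motion": [[[0.0014,-0.027,0],[0,0,-0.0195]],[[0.0014,-0.027,0],[0,0,-0.0195]],[[0.0014,-0.027,0],[0,0,-0.0195]],[[0.0014,-0.027,-0.014],[0,0,-0.0195]],[[0.0014,-0.027,-0.014],[0,0,-0.0195]],[[0.0014,-0.027,-0.014],[0,0,-0.0195]],[[0.0014,-0.027,-0.014],[0,0,-0.0195]],[[0.0014,-0.027,-0.014],[0,0,-0.0195]],[[0.0014,-0.027,-0.014],[0,0,-0.0195]],[[0.0014,-0.026,-0.014],[0,0,-0.0195]]]}}

```text
time_s: 14.97
ee_pos: [524.1, -246.4, 148.1]
ee_rot: [179.9, 0.0, -105.9]
force: [-0.2, 0.2, -0.1]
gripper_width: 40.9
```

Request:
{"name": "drive_tool", "arguments": {"motion": [[[0,0,-0.014],[0,0,0]],[[0,0,0],[0,0,0]],[[0,0,0],[0,0,0]],[[0,0,0],[0,0,0]],[[0,0,0],[0,0,0]],[[0,0,0],[0,0,0]],[[0,0,0],[0,0,0]],[[0,0,0],[0,0,0]],[[0,0,0],[0,0,0]],[[0,0,0],[0,0,0]]]}}

```text
time_s: 15.8
ee_pos: [524.7, -245.0, 135.7]
ee_rot: [-180.0, -0.0, -105.8]
force: [0.2, 0.3, 0.3]
gripper_width: 41.0
```

Position is (524.7, −245.0) against a target of (525.0, −245.3). Descending to z = 58 and gripping.

Request:
{"name": "drive_tool", "arguments": {"motion": [[[0,0,-0.01],[0,0,0]],[[0,0,-0.01],[0,0,0]],[[0,0,-0.01],[0,0,0]],[[0,0,-0.01],[0,0,0]],[[0,0,-0.01],[0,0,0]],[[0,0,-0.009],[0,0,0]],[[0,0,-0.008],[0,0,0]],[[0,0,-0.006],[0,0,0]],[[0,0,-0.003],[0,0,0]],[[0,0,-0.002],[0,0,0]]]}}

```text
time_s: 16.63
ee_pos: [524.5, -245.0, 56.9]
ee_rot: [180.0, 0.0, -105.8]
force: [0.1, -0.0, 0.2]
gripper_width: 40.7
```

Request:
{"name": "drive_tool", "arguments": {"motion": [[[0,0,0],[0,0,0]],[[0,0,0],[0,0,0]],[[0,0,0],[0,0,0]],[[0,0,0],[0,0,0]],[[0,0,0],[0,0,0]],[[0,0,0],[0,0,0]],[[0,0,0],[0,0,0]],[[0,0,0],[0,0,0]],[[0,0,0],[0,0,0]],[[0,0,0],[0,0,0]]], "claw": 0, "force": 45}}

```text
time_s: 17.47
ee_pos: [524.8, -245.5, 57.9]
ee_rot: [-179.9, -0.0, -105.8]
force: [-0.9, -1.7, 3.9]
gripper_width: 9.3
```

Request:
{"name": "drive_tool", "arguments": {"motion": [[[0,0,0.002],[0,0,0]],[[0,0,0.004],[0,0,0]],[[0,0,0.006],[0,0,0]],[[0,0,0.008],[0,0,0]],[[0,0,0.01],[0,0,0]],[[0,0,0.01],[0,0,0]],[[0,0,0.01],[0,0,0]],[[0,0,0.01],[0,0,0]],[[0,0,0.01],[0,0,0]],[[0,0,0.01],[0,0,0]]]}}

```text
time_s: 18.3
ee_pos: [524.7, -245.1, 138.8]
ee_rot: [-180.0, -0.0, -105.8]
force: [-0.0, -0.5, -3.0]
gripper_width: 9.2
```

Request:
{"name": "drive_tool", "arguments": {"motion": [[[0,0,0.012],[0,0,0]],[[0,0,0.015],[0,0,0]],[[0,0,0.015],[0,0,0]],[[0,0,0.015],[0,0,0]],[[0,0,0.015],[0,0,0]],[[0,0,0.015],[0,0,0]],[[0,0,0.015],[0,0,0]],[[0,0,0.01],[0,0,0]],[[0,0,0.008],[0,0,0]],[[0,0,0],[0,0,0]]]}}

```text
time_s: 19.13
ee_pos: [525.3, -245.4, 259.4]
ee_rot: [-179.8, -0.0, -105.8]
force: [-0.4, -0.2, -1.3]
gripper_width: 9.9
```

```bash
python3 - <<'E'
from m import *
save("side","s7",(150,30,350,200),4)
E
```

```text
(no output)
```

View pics/s7.png

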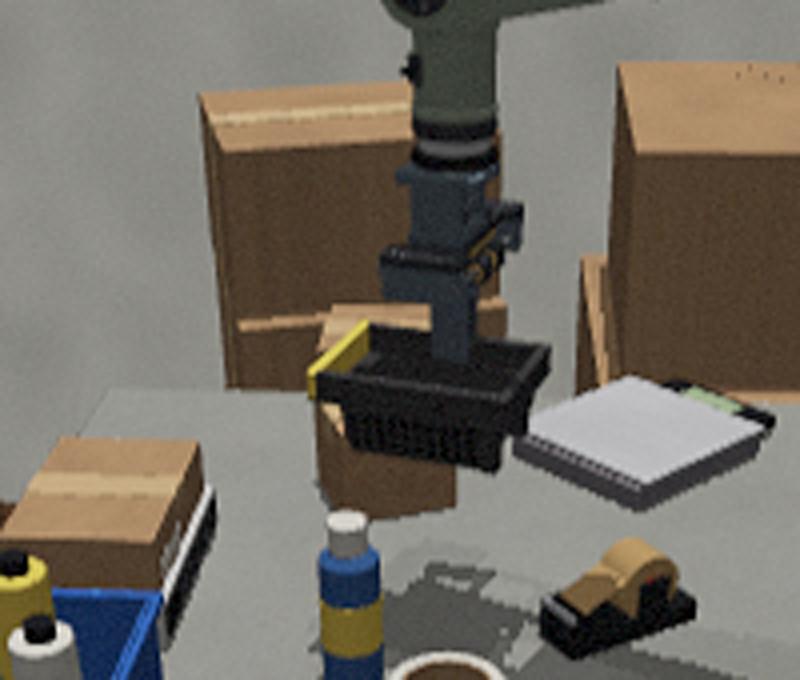

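Request:
{"name": "drive_tool", "arguments": {"motion": [[[0.0013,0.008,0],[0,0,0.03]],[[0.0013,0.014,0],[0,0,0.05]],[[0.0013,0.018,0],[0,0,0.07]],[[0.0013,0.018,0],[0,0,0.07]],[[0.0013,0.018,0],[0,0,0.07]],[[0.0013,0.018,0],[0,0,0.07]],[[0.0013,0.018,0],[0,0,0.07]],[[0.0013,0.018,0],[0,0,0.07]],[[0.0013,0.018,0],[0,0,0.07]],[[0.0013,0.018,0],[0,0,0.07]]]}}

```text
time_s: 20.02
ee_pos: [536.9, -77.5, 256.3]
ee_rot: [179.9, 0.1, -68.9]
force: [0.4, -0.2, -2.6]
gripper_width: 9.7
```

Request:
{"name": "drive_tool", "arguments": {"motion": [[[0.0013,0.018,0],[0,0,0.07]],[[0.0013,0.018,0],[0,0,0.07]],[[0.0013,0.018,0],[0,0,0.07]],[[0.0013,0.018,0],[0,0,0.07]],[[0.0013,0.018,0],[0,0,0.07]],[[0.0013,0.018,0],[0,0,0.07]],[[0.0013,0.018,0],[0,0,0.07]],[[0.0013,0.018,0],[0,0,0.07]],[[0.0013,0.018,0],[0,0,0.07]],[[0.0013,0.018,0],[0,0,0.07]]]}}

```text
time_s: 20.85
ee_pos: [549.8, 102.4, 256.3]
ee_rot: [179.9, 0.1, -28.8]
force: [-0.3, 0.5, -2.8]
gripper_width: 9.9
```

Request:
{"name": "drive_tool", "arguments": {"motion": [[[0.0013,0.018,0],[0,0,0.07]],[[0.0013,0.018,0],[0,0,0.07]],[[0.0013,0.018,0],[0,0,0.07]],[[0.0013,0.018,0],[0,0,0.07]],[[0.0013,0.015,0],[0,0,0.07]],[[0.0013,0.012,0],[0,0,0.07]],[[0.0013,0.008,0],[0,0,0.07]],[[0.0013,0.006,0],[0,0,0.06]],[[0.0013,0.002,0],[0,0,0.04]],[[0.0013,0,0],[0,0,0.03]]]}}

```text
time_s: 21.68
ee_pos: [562.7, 217.1, 256.0]
ee_rot: [-180.0, 0.1, 6.7]
force: [-0.0, -1.1, -1.1]
gripper_width: 10.0
```

Request:
{"name": "drive_tool", "arguments": {"motion": [[[0,0,0],[0,0,0]],[[0,0,-0.004],[0,0,0]],[[0,0,-0.006],[0,0,0]],[[0,0,-0.006],[0,0,0]],[[0,0,-0.006],[0,0,0]],[[0,0,-0.006],[0,0,0]],[[0,0,-0.004],[0,0,0]],[[0,0,-0.002],[0,0,0]],[[0,0,0],[0,0,0]],[[0,0,0],[0,0,0]]]}}

```text
time_s: 22.52
ee_pos: [563.7, 215.9, 223.5]
ee_rot: [-180.0, -0.0, 6.5]
force: [0.5, 0.1, -2.1]
gripper_width: 9.8
```

```bash
python3 - <<'E'
from m import *
s=env.state(); print(s['ee_pos'],s['ee_rot'])
im=save("top","t8",(100,110,300,260),4); save("side","s8",(180,100,340,290),3)
p=s['ee_pos']; c=(p[0]-59.6,p[1]-6.8); z=p[2]+22.1; print(ybar(im,z,(120,165,170,245)),c,edges(prof(im,"top",z,c,96.5),-110,-80))
E
```

```text
[563.74308683 215.92695192 223.54409421] [-1.79996119e+02 -1.83206865e-02  6.47118631e+00]
(((499.2124938964844, 294.3639831542969), (120.61038970947266, 16.675434112548828), 6.555957317352295), np.float32(8.025132), np.float32(494.07214), np.float32(294.59662)) (np.float64(504.1430868336556), np.float64(209.12695192224152)) (np.float64(93.30560283687943), np.float64(-63.665454545454544), np.float64(56.316))
```

View pics/s8.png

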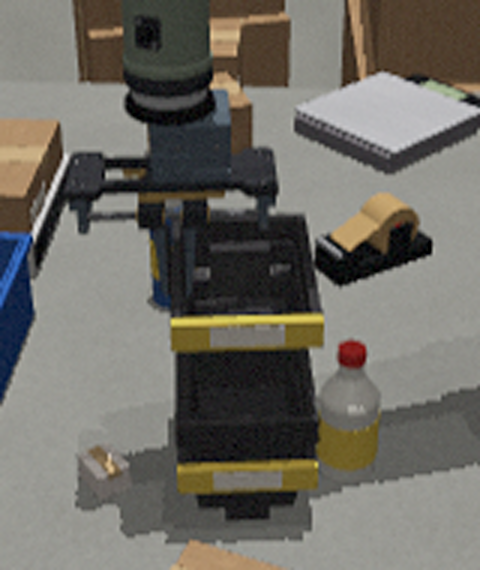

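View pics/t8.png

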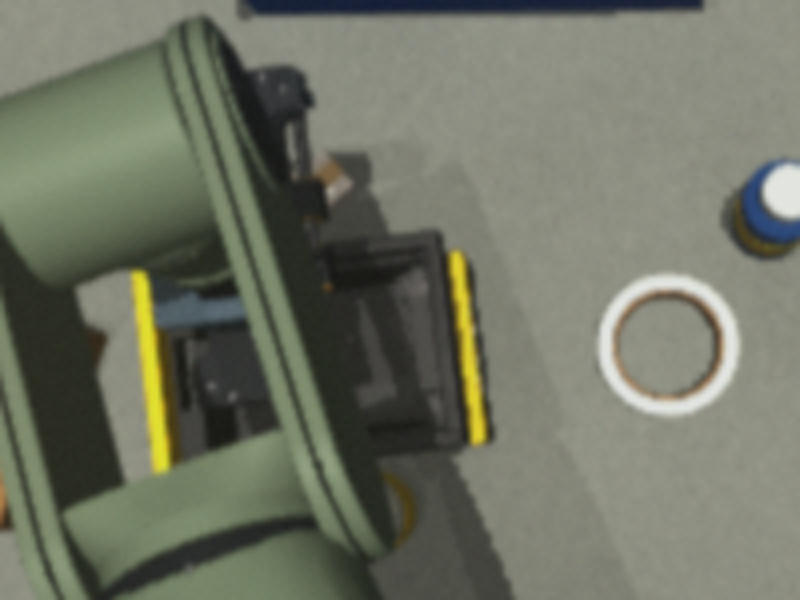

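```bash
python3 - <<'E'
from m import *
im=cv2.cvtColor(env.grab_frame("side"),cv2.COLOR_RGB2BGR)
hsv=cv2.cvtColor(im,cv2.COLOR_BGR2HSV); m=cv2.inRange(hsv,(22,120,70),(35,255,255))
k,l,st,c=cv2.connectedComponentsWithStats(m)
for i in range(1,k):
    if st[i,2]>30:
        cols=np.arange(st[i,0],st[i,0]+st[i,2]); tops=[np.where(l[:,u]==i)[0].min() for u in cols]
        print(st[i],np.polyfit(cols,tops,1)[0],tops[2],tops[-3])
def cor(c,yaw,z,x=92):
    a=np.radians(yaw); return [[c[0]+x*np.cos(a)-y*np.sin(a),c[1]+x*np.sin(a)+y*np.cos(a),z] for y in (-65,65)]
print("new",proj("side",cor((504.1,209.1),96.5,245.6))); print("stock",proj("side",cor((505.3,208.2),96.5,80)))
E
```

```text
[237 204  51  13 392] -0.018914027149321333 206 205
[239 253  47  12 326] -0.03573080481036056 255 253
new [[236.86931947 207.39926376]
 [288.05125138 205.84099387]]
stock [[238.8445379  256.16149894]
 [285.70824658 254.53922273]]
```

Both side-view edges match prediction to within half a pixel. Shifting 1 mm in x and lowering.

Request:
{"name": "drive_tool", "arguments": {"motion": [[[0.0005,0,-0.003],[0,0,0]],[[0.0005,0,-0.004],[0,0,0]],[[0,0,-0.005],[0,0,0]],[[0,0,-0.005],[0,0,0]],[[0,0,-0.004],[0,0,0]],[[0,0,-0.003],[0,0,0]],[[0,0,-0.003],[0,0,0]],[[0,0,-0.003],[0,0,0]],[[0,0,-0.003],[0,0,0]],[[0,0,-0.003],[0,0,0]]]}}

```text
time_s: 23.5
ee_pos: [564.7, 215.9, 187.3]
ee_rot: [-180.0, -0.0, 6.5]
force: [0.2, -0.0, -1.6]
gripper_width: 9.8
```

Request:
{"name": "drive_tool", "arguments": {"motion": [[[0,0,-0.003],[0,0,0]],[[0,0,-0.003],[0,0,0]],[[0,0,-0.003],[0,0,0]],[[0,0,-0.002],[0,0,0]],[[0,0,-0.002],[0,0,0]],[[0,0,-0.002],[0,0,0]],[[0,0,0],[0,0,0]],[[0,0,0],[0,0,0]],[[0,0,0],[0,0,0]],[[0,0,0],[0,0,0]]]}}

```text
time_s: 24.33
ee_pos: [564.7, 216.0, 172.7]
ee_rot: [-180.0, -0.0, 6.5]
force: [-1.3, 0.7, -2.1]
gripper_width: 9.7
```

Request:
{"name": "drive_tool", "arguments": {"motion": [[[0,0,-0.001],[0,0,0]],[[0,0,-0.001],[0,0,0]],[[0,0,-0.001],[0,0,0]],[[0,0,-0.001],[0,0,0]],[[0,0,-0.0005],[0,0,0]],[[0,0,-0.0005],[0,0,0]],[[0,0,0],[0,0,0]],[[0,0,0],[0,0,0]],[[0,0,0],[0,0,0]],[[0,0,0],[0,0,0]]]}}

```text
time_s: 25.17
ee_pos: [564.6, 216.0, 167.5]
ee_rot: [-180.0, -0.0, 6.5]
force: [-0.1, 0.7, -3.3]
gripper_width: 9.9
```

Request:
{"name": "drive_tool", "arguments": {"motion": [[[0,0,-0.0005],[0,0,0]],[[0,0,-0.0005],[0,0,0]],[[0,0,-0.0005],[0,0,0]],[[0,0,0],[0,0,0]],[[0,0,0],[0,0,0]],[[0,0,0],[0,0,0]],[[0,0,0],[0,0,0]],[[0,0,0],[0,0,0]],[[0,0,0],[0,0,0]],[[0,0,0],[0,0,0]]]}}

```text
time_s: 26.0
ee_pos: [564.6, 215.9, 166.0]
ee_rot: [-180.0, -0.0, 6.5]
force: [-0.2, 0.9, -1.8]
gripper_width: 9.9
```

Request:
{"name": "drive_tool", "arguments": {"motion": [[[0,0,-0.0005],[0,0,0]],[[0,0,-0.0005],[0,0,0]],[[0,0,0],[0,0,0]],[[0,0,0],[0,0,0]],[[0,0,0],[0,0,0]],[[0,0,0],[0,0,0]],[[0,0,0],[0,0,0]],[[0,0,0],[0,0,0]],[[0,0,0],[0,0,0]],[[0,0,0],[0,0,0]]]}}

```text
time_s: 26.83
ee_pos: [564.9, 216.0, 165.8]
ee_rot: [-180.0, -0.1, 6.5]
force: [-1.2, -0.8, 5.1]
gripper_width: 9.5
```

The tote has made contact at 165.8 against a predicted 165.9. Releasing and withdrawing.

Request:
{"name": "drive_tool", "arguments": {"motion": [[[0,0,0],[0,0,0]],[[0,0,0],[0,0,0]],[[0,0,0],[0,0,0]],[[0,0,0],[0,0,0]],[[0,0,0],[0,0,0]],[[0,0,0],[0,0,0]],[[0,0,0.003],[0,0,0]],[[0,0,0.006],[0,0,0]],[[0,0,0.012],[0,0,0]],[[0,0,0.015],[0,0,0]]], "claw": 0.4}}

```text
time_s: 27.67
ee_pos: [564.2, 215.7, 201.0]
ee_rot: [180.0, 0.1, 6.5]
force: [0.7, -0.5, 0.2]
gripper_width: 36.7
```

Request:
{"name": "drive_tool", "arguments": {"motion": [[[0,0,0.015],[0,0,0]],[[0,0,0.015],[0,0,0]],[[0,0,0.015],[0,0,0]],[[0,0,0.015],[0,0,0]],[[0,-0.03,0.01],[0,0,0]],[[0,-0.03,0],[0,0,0]],[[0,-0.03,0],[0,0,0]],[[0,-0.03,0],[0,0,0]],[[0,-0.03,0],[0,0,0]],[[0,-0.03,0],[0,0,0]]]}}

```text
time_s: 28.5
ee_pos: [564.5, 34.6, 271.8]
ee_rot: [180.0, -0.1, 6.5]
force: [0.2, -0.2, 0.5]
gripper_width: 36.6
```

Request:
{"name": "drive_tool", "arguments": {"motion": [[[0,-0.03,0],[0,0,0]],[[0,-0.03,0],[0,0,0]],[[0,-0.03,0],[0,0,0]],[[0,-0.03,0],[0,0,0]],[[0,-0.03,0],[0,0,0]],[[0,-0.03,0],[0,0,0]],[[0,-0.03,0],[0,0,0]],[[0,0,0],[0,0,0]],[[0,0,0],[0,0,0]],[[0,0,0],[0,0,0]]]}}

```text
time_s: 29.33
ee_pos: [564.6, -173.7, 271.3]
ee_rot: [-180.0, -0.0, 6.5]
force: [-0.3, 0.0, 0.2]
gripper_width: 36.8
```

```bash
python3 - <<'E'
from m import *
im=save("top","t9",(120,130,280,260),4); s=save("side","s9",(180,140,340,290),4)
print(ybar(im,188,(120,165,165,245)),edges(prof(im,"top",188,(505.4,208.8),96.5),-110,-80))
def cor(c,yaw,z,x=92):
    a=np.radians(yaw); return [[c[0]+x*np.cos(a)-y*np.sin(a),c[1]+x*np.sin(a)+y*np.cos(a),z] for y in (-65,65)]
print("exp",proj("side",cor((505.4,208.8),96.5,188)),proj("side",cor((505.3,208.2),96.5,80)))
m=cv2.inRange(cv2.cvtColor(s,cv2.COLOR_BGR2HSV),(22,120,70),(35,255,255)); k,l,st,c=cv2.connectedComponentsWithStats(m); print([list(x) for x in st if 30<x[2]<100])
E
```

```text
(((496.4837646484375, 294.1739501953125), (128.379150390625, 16.26667594909668), 6.313604831695557), np.float32(6.526209), np.float32(495.67575), np.float32(294.58432)) (np.float64(93.76526717557252), np.float64(-65.63775510204081), np.float64(64.39905362776025))
exp [[237.26013285 225.34020636]
 [286.85191353 223.7542951 ]] [[238.8445379  256.16149894]
 [285.70824658 254.53922273]]
[[np.int32(237), np.int32(222), np.int32(50), np.int32(13), np.int32(376)], [np.int32(239), np.int32(253), np.int32(47), np.int32(12), np.int32(321)]]
```

View pics/s9.png

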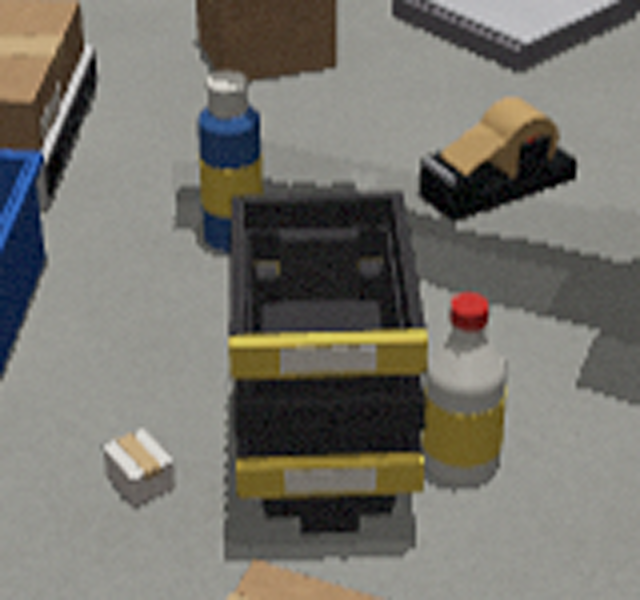

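View pics/t9.png

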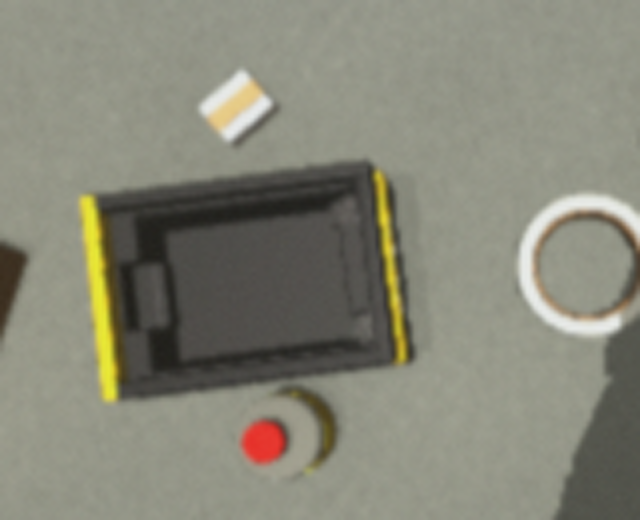

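The stack is level, alternating and at the right height: the top rim bar shows the same row offset as the bench reference. Handing in.

```bash
python3 - <<'E'
from workcell import env
print(env.job_done()); print(env.state()['time_s'])
E
```

```text
the job is handed in; nothing more can be done
None
the job is handed in; nothing more can be done
```

The two empty totes are stacked on the stocked tote, each turned end for end to the one below, and I handed the job in at about 29.5 s. No verdict was reported.

- **How they were placed:** I gripped the upper empty tote by its charcoal end bar and set it on the stocked tote. I then gripped the other one by its side bar and set it on top. I lowered both slowly until the wrist force showed contact, then released them. Contact came at tool heights of 112.3 mm and 165.8 mm, against 112.3 and 165.9 mm predicted for fully seated totes.
- **Final pictures:** the measured offset between totes is about 1 mm, and the yellow bars are square to about 0.3°. The top rim's height agrees with the full stacked height (188 mm) to about half a pixel. The stocked tote's yellow bar, the bottle and the small white box beside the stack are in the same place as at the start, and the other bystanders in the pictures are upright. The gripper was open, clear of the stack and reading almost no force.
- **Not checked directly:** the stock is hidden under the stack, so I couldn't see it at the end. One arm-occluded top-view measurement of the last tote was unusable; I used the side view instead, and it agreed to within half a pixel.

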